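# Close a gearbox housing with its inspection cover

## Robot

A 6-joint arm with a two-finger parallel gripper is mounted at the origin on the work surface. World frame = base frame: x ahead of the robot, y to its left, z up, the work surface at z = 0. Lengths are in m, angles in rad, forces in N, time in s.
With the tool pointing down it reaches from about 0.3 to 0.775 m from the base axis. Payload 14.6 kg.
Tool frame: the origin (TCP) lies at the very end of the fingers, on their centre line; the grasp point (between the pads) lies 19 mm behind it; z points along the fingers, y is the line along which they close (so a half turn about z gives the same grasp; the last joint's range is limited). The gripper opens to 94 mm and grips with 3 to 60 N. Pads are 16 mm wide; open, the fingers measure 119 mm over their backs; the gripper's body (75 mm by 177 mm) begins 78 mm behind the grasp point.
Start: joints at [-1.265, 0.3, 1.521, -0, 1.321, -0.067], TCP at [0.2, -0.512, 0.205] pointing down, gripper open.
Joint ranges: [-3.03, 3.03], [-0.79, 2.21], [0.23, 2.52], [-1.04, 4.18], [0, 3.07], [-2.55, 2.55]. Speed limits (rad/s): [2.22, 2.22, 2.57, 3.14, 3.14, 3.14].

## Interface

Orientations are given as a 3x3 rotation matrix whose columns are the frame's x, y, z axes.
In Python, from rig import manip gives the robot as it stands.
- The arm moves only by the tool move_arm, never from a script. Its arguments are lists of equal length, an entry for each row: "fingers": the opening, from 0 (shut) to 1 (fully open); "xyz": the shift along the tool's x, y, z in m, a list of three; "delta_rot": the turn, a rotation vector about the tool's x, y, z in rad, a list of three. A call has 1 to 8 rows; each row shifts and turns the commanded pose from where the row before left it, along the tool's axes as they then stand; what a row does not reach is not made up. A row lasts 1/10 s, in which the tool goes at most 50 mm and 8.59 degrees, less where a joint would pass 70% of its speed; a pose out of reach is approached as far as the arm can. A call with a gripper value outside its range is refused whole. The fingers move at their own pace and stop on an object; "grip_force" is the grip in N (left out, the last holds). Time passes only in rows, so rows that do not move let the fingers close. It gives the time, the measured TCP pose, the force, the opening and the grip force at its end, in the units of the state.
- manip.read_state(): the state, without advancing time (a new reading comes with each control period).
- manip.capture(name): name is "scene" or "side" or "wrist"; returns the picture (420x560x3 uint8, red, green, blue); there is no depth.
- manip.camera_params(name): a dict with "camera_matrix" (3x3 intrinsics, pixels), "rvec" (rotation vector, rad) and "tvec" (3), from world to camera coordinates, as OpenCV has them; the wrist camera has in their place "mount" (4x4, takes a point from camera to tool coordinates, whose origin is the TCP and whose axes are the flange's). Camera axes: x right, y down, z forward; pixel columns grow to the right and rows downward; lengths in m; the calibration is good to about 2 mm. A picture is of the moment at which its call begins: read the wrist's pose just before it. camera_params takes no time and is no camera call.
- manip.job_done(): hands the job in; it is judged then, once.
The state is a dict: "clock": time; "q": joint angles; "joint_vel": joint speeds; "joint_efforts": joint torques, N m; "eef_pos": TCP position; "orientation": TCP orientation; "ft_force": force on the tool from outside, world axes, zero at the start; "moment": the same for the moment, N m; "finger_gap": finger opening in m; "grip_force": force on a finger pad.
Only numpy, scipy, OpenCV 4.12 (cv2) and the standard library are available. Lean on these libraries where they do the work, as an engineer would, in place of code of your own. Each camera call takes 0.05 s, during which the arm holds its last target. There are 200 camera calls.

## Task

Slide the rectangular cover plate along the top of the gearbox housing until it lies over the pocket, then press it down, pushing the stiff rubber bushes under it all the way in, so that it sits fully home in the pocket, level and flush with the deck. Leave the other things on the bench where they are.

Things in the scene. Friction and masses are not known exactly. Their poses are not given: they have to be found in the camera images.
- housing: Grey cast gearbox housing fixed to the bench, 248 mm long (x) by 129 mm wide (y). Origin at bench level under the centre of the pocket in its top; x runs from the flat deck towards the pocket, z up. Side rails 12 mm thick, inner faces at y = +-52.5 mm, run along its whole length; an end wall closes the pocket at x = 62 to 78 mm. Rails and end wall stand to z = 68 mm, 8 mm above the deck.
- deck (a point): Centre of the housing's flat deck, on its surface, 60 mm above the bench, axes as the housing. In the housing's frame the deck spans x = -170 to -62 mm.
- seat (a point): Centre of the pocket floor, 50 mm above the bench (10 mm below the deck), axes as the housing. The pocket is 124 mm long (x = -62 to 62 mm from here) and 105 mm wide, open towards the deck. The cover's origin belongs here when it is fully home.
- bush0 (a joint): Depth in m that one of four stiff black rubber bushes is pushed in. They are 15 mm across, at x = +-28, y = +-34 mm in the pocket; this one at (-28, 34). Tops start level with the deck. Each slides straight down into the floor at about 3 N and stays where left; 0.010 is level with the floor. A cover slid over the pocket but not pressed rests on them, 10 mm proud.
- bush1 (a joint): Depth of the bush at (-28, -34) mm.
- bush2 (a joint): Depth of the bush at (28, 34) mm.
- bush3 (a joint): Depth of the bush at (28, -34) mm.
- cover: Loose rectangular aluminium cover, 120 mm long (x) by 100 mm wide (y), 10 mm thick, 0.3 kg. Origin at the centre of its underside, z up. A grip rib on its rear edge (x = -60 to -50, y = -35 to 35 mm) rises to 25 mm above the underside; the rest of the top is flat. It starts flat on the deck between the rails, rib end away from the pocket, front edge reaching over part of the pocket.
- screwdriver: Bystander: screwdriver with a black handle, 190 mm long, lying on the bench to the left of the housing. Origin at the centre of its underside.
- wrench: Bystander: steel spanner, 180 mm long, lying on the bench to the right of the housing. Origin at the centre of its underside.
- hammer: Bystander: hammer, 280 mm long, on the left of the bench. Origin at the centre of its underside.
- round_cover: Bystander: round steel cover, 110 mm across, 16 mm high, flat on the bench (not the cover wanted). Origin at the centre of its underside.
- spray: Bystander: spray can, 60 mm across, 170 mm high, upright. Origin at the centre of its underside.
- jar: Bystander: glass jar with steel cap, 72 mm across, 90 mm high, upright. Origin at the centre of its underside.
- bearing: Bystander: steel bearing ring, 72 mm across, 20 mm high, flat on the bench. Origin at the centre of its underside.
Mind the look-alikes: they are no part of the job. There is more than one size of the cover; the job needs the smallest.

How it is judged:
At the end, for the whole second after the job is handed in: The cover lies in the pocket within 8 mm of its centre along and across, its underside within 2.2 mm of the pocket floor, level to 0.025 rad, and at rest (x of cover in the frame of seat between -0.008 and 0.008 m and y of cover in the frame of seat between -0.008 and 0.008 m and z of cover in the frame of seat below 0.0022 m and angle between cover's own z axis and vertical below 0.025 rad and linear speed of cover below 0.01 m/s); the robot touches nothing.
It fails at once if another thing on the bench is moved more than 30 mm (distance of any of screwdriver, wrench, hammer, round_cover, spray, jar, bearing from where it was at the start of the episode above 0.03 m).
It also fails if it takes over 48 s, if anything falls off the work surface, if the arm or the gripper's body presses on something with over 40 N, if the wrist force passes 120 N, or if a joint passes its speed limit or range.

## Working session

There is one attempt and no reset: what is moved stays moved. The work goes in short steps, Python scripts to look and compute and a tool call to move; the robot and the scene stay as the last step left them, time stands still between calls to the robot, and variables do not carry over. Pictures are saved under pics/ and viewed, at most 10 in all, crops included, and the job is handed in when it is done.

Besides the shell and the picture viewer there is one more tool, called after ">>>" as a command line: name --argument value ..., lists and objects as JSON in quotes. move_arm: Moves the arm, as the interface text tells. Its arguments: {"type":"object","properties":{"fingers":{"type":"array"},"xyz":{"type":"array"},"delta_rot":{"type":"array"},"grip_force":{"type":"number"}},"required":["fingers","xyz","delta_rot"]}

```bash
mkdir -p pics; ls; python3 - <<'E'
from rig import manip
import cv2,numpy as np
s=manip.read_state(); print({k:np.round(v,3).tolist() for k,v in s.items()})
for n in ("scene","side"):
    cv2.imwrite(f"pics/{n}0.png",manip.capture(n)[:,:,::-1]); p=manip.camera_params(n); print(n,{k:np.round(v,3).tolist() for k,v in p.items()})
print(manip.camera_params("wrist"))
E
```

```text
pics
{'clock': 0.0, 'q': [-1.265, 0.3, 1.522, -0.0, 1.321, -0.067], 'joint_vel': [0.0, -0.0, 0.0, -0.001, -0.002, -0.001], 'joint_efforts': [0.0, -53.181, -35.274, 0.071, 0.024, -0.0], 'eef_pos': [0.2, -0.512, 0.205], 'orientation': [[0.931, 0.364, -0.0], [0.364, -0.931, 0.001], [0.0, -0.001, -1.0]], 'ft_force': [-1.43, 0.175, -0.193], 'moment': [0.009, 0.051, -0.011], 'grip_force': 0.0, 'finger_gap': 0.094}
scene {'camera_matrix': [[380.598, 0.0, 276.752], [0.0, 380.598, 208.286], [0.0, 0.0, 1.0]], 'rvec': [1.675, 2.078, -0.656], 'tvec': [0.08, -0.342, 1.304]}
side {'camera_matrix': [[461.34, 0.0, 281.189], [0.0, 461.34, 208.298], [0.0, 0.0, 1.0]], 'rvec': [2.21, -0.092, 0.014], 'tvec': [-0.493, 0.099, 1.438]}
{'camera_matrix': array([[310.2104942 ,   0.        , 279.78364956],
       [  0.        , 310.2104942 , 212.76209713],
       [  0.        ,   0.        ,   1.        ]]), 'mount': array([[ 4.01406103e-06, -9.70843212e-01, -2.39715368e-01,
         6.99235429e-02],
       [ 9.99999660e-01, -1.93912705e-04,  8.02088305e-04,
         6.95283626e-04],
       [-8.25185842e-04, -2.39715289e-01,  9.70842881e-01,
        -1.79956662e-01],
       [ 0.00000000e+00,  0.00000000e+00,  0.00000000e+00,
         1.00000000e+00]])}
```

View pics/scene0.png

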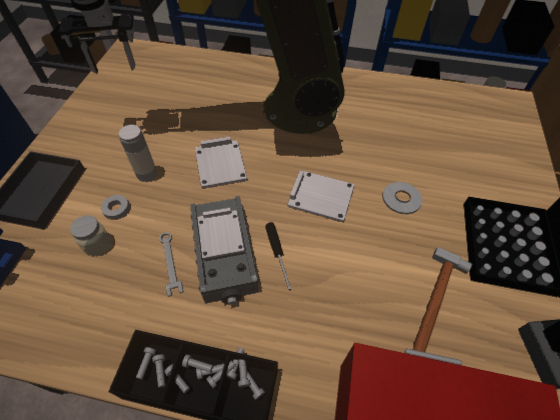

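View pics/side0.png

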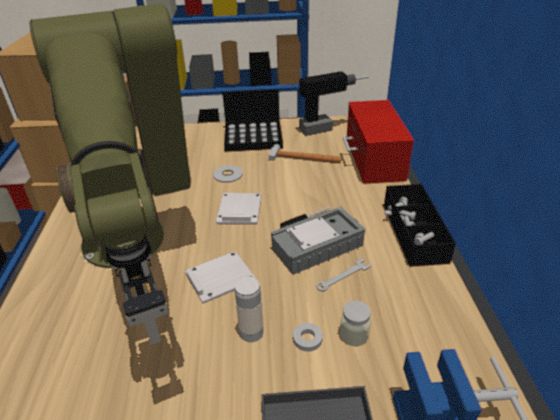

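The scene view shows the housing at about (192–257, 200–300) px. Its cover is on the deck end (196–244, 208–262), with the rib at the top edge and two dark bushes visible near (212,273) and (240,266). Two other bigger-looking plates lie on the bench at (221,162) and (321,195). The side view shows the housing at (318,240) with the spanner on its near side and the screwdriver behind it.

```bash
cat > h.py <<'E'
from rig import manip
import cv2,numpy as np
def cam(n,st=None):
    p=manip.camera_params(n);K=p["camera_matrix"]
    if n=="wrist":
        R=np.array(st["orientation"]);M=p["mount"]
        return K,R@M[:3,:3],R@M[:3,3]+st["eef_pos"]
    R=cv2.Rodrigues(np.array(p["rvec"],float))[0]
    return K,R.T,-R.T@np.ravel(p["tvec"])
def onto(c,px,z):
    K,R,o=c; px=np.reshape(px,(-1,2)).astype(float)
    d=(R@np.linalg.inv(K)@np.c_[px,np.ones(len(px))].T).T
    return (o+d*((z-o[2])/d[:,2])[:,None])[:,:2]
def proj(c,P):
    K,R,o=c; q=(K@R.T@(np.reshape(P,(-1,3))-o).T).T
    return q[:,:2]/q[:,2:]
def rect(xy):  # centre, long/short size, angle of long side (deg)
    (c,s,a)=cv2.minAreaRect((np.asarray(xy)*1000).astype(np.float32))
    if s[0]<s[1]: s=s[::-1];a+=90
    return np.round(c,1),np.round(s,1),round(a,1)
E
python3 - <<'E'
from h import *
im=cv2.imread("pics/scene0.png");c=cam("scene")
hsv=cv2.cvtColor(im,cv2.COLOR_BGR2HSV)
m=((hsv[...,1]<40)&(hsv[...,2]>140)).astype(np.uint8)
for k in cv2.findContours(m,cv2.RETR_EXTERNAL,cv2.CHAIN_APPROX_NONE)[0]:
    if cv2.contourArea(k)>300: print("white",cv2.boundingRect(k),[rect(onto(c,k,z)) for z in (.01,.07)])
b=im[190:310,180:270]
cv2.imwrite("pics/crop.png",cv2.resize(b,None,fx=5,fy=5,interpolation=cv2.INTER_CUBIC))
E
```

```text
white (198, 211, 46, 46) [(array([ 544.3, -118.8]), array([126.6, 105.5]), 24.3), (array([ 578.7, -101.3]), array([117.7,  98. ]), 24.3)]
white (288, 171, 66, 49) [(array([358.1, 121.3]), array([162.6, 131.9]), 83.1), (array([405.5, 121.9]), array([151.2, 122.7]), 83.1)]
white (195, 141, 51, 45) [(array([ 304.9, -192.5]), array([157.5, 131.7]), 25.6), (array([ 356.1, -169.8]), array([146.4, 122.4]), 25.6)]
```

View pics/crop.png

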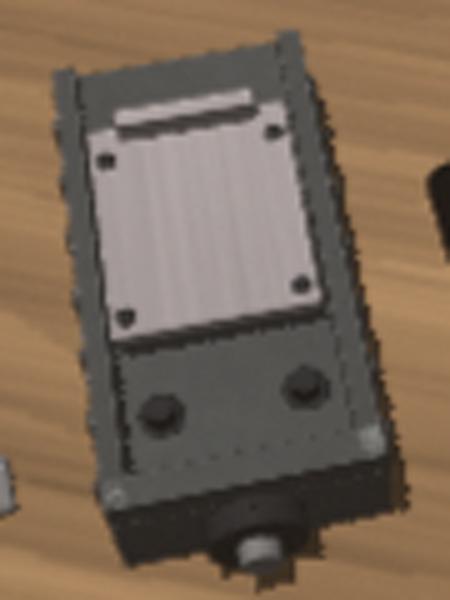

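```bash
python3 - <<'E'
from h import *
c=cam("scene")
px=np.array([[55,75],[298,33],[105,508],[392,452]])/5+[180,190]
P=onto(c,px,.068);print(P.round(4).tolist())
rm,fm=(P[0]+P[1])/2,(P[2]+P[3])/2
d=fm-rm;print(np.linalg.norm(d),np.linalg.norm(P[1]-P[0]),np.linalg.norm(P[3]-P[2]));a=np.arctan2(d[1],d[0]);print("yaw",np.degrees(a))
u=d/np.linalg.norm(d);print("pocket centre",rm+u*.170,fm-u*.078)
bp=np.array([[162,410],[308,384]])/5+[180,190]
B=onto(c,bp,.06);print("bushes",B, np.linalg.norm(B[0]-B[1]),"centre",B.mean(0)-u*.028)
E
```

```text
[[0.5134, -0.198], [0.4601, -0.0833], [0.7334, -0.0968], [0.6803, 0.0208]]
0.24285101379418667 0.12641719663967307 0.12905659769435743
yaw 25.010618739132862
pocket centre [ 0.64082108 -0.0687874 ] [ 0.63615492 -0.07096432]
bushes [[ 0.67900606 -0.08889199]
 [ 0.65174949 -0.0266156 ]] 0.06797991681235072 centre [ 0.64000335 -0.06959181]
```

The housing yaw is about 24.7°, and the pocket centre is near (0.638, -0.070). The cover on the deck measures 118x98 mm, which makes it the smallest. It has to slide roughly 66 mm.

>>> move_arm --fingers '[1,1,1,1,1,1,1,1]' --xyz '[[0,0,-0.045],[0.04,-0.02,0],[0.04,-0.02,0],[0.04,-0.02,0],[0.04,-0.02,0],[0.04,-0.02,0],[0.04,-0.02,0],[0.04,-0.02,0]]' --delta_rot '[[0,0,0],[0,0,0],[0,0,0],[0,0,0],[0,0,0],[0,0,0],[0,0,0],[0,0,0]]'

```text
clock: 0.9
eef_pos: [0.4109, -0.2782, 0.2503]
orientation: [[0.931, 0.364, -0.0], [0.364, -0.931, 0.0], [-0.0, -0.0, -1.0]]
ft_force: [0.8, -0.4, -0.3]
finger_gap: 0.0941
grip_force: 0.0
```

>>> move_arm --fingers '[1,1,1,1,1,1,1,1]' --xyz '[[0.04,-0.02,0],[0.04,-0.02,0],[0.04,-0.02,0],[0.04,-0.02,0],[0.04,-0.02,0],[0,0,0],[0,0,0],[0,0,0]]' --delta_rot '[[0,0,0],[0,0,0],[0,0,0],[0,0,0],[0,0,0],[0,0,-0.148],[0,0,-0.148],[0,0,-0.148]]'

```text
clock: 1.7
eef_pos: [0.5599, -0.1134, 0.2499]
orientation: [[0.68, 0.734, -0.001], [0.734, -0.68, 0.0], [-0.001, -0.001, -1.0]]
ft_force: [-0.9, 0.2, -0.3]
finger_gap: 0.0941
grip_force: 0.0
```

>>> move_arm --fingers '[1,1,1,1,1,1,1,1]' --xyz '[[0,0,0],[0,0,0],[0,0,0],[0,0,0],[0,0,0],[0,0,0],[0,0,0],[0,0,0]]' --delta_rot '[[0,0,-0.148],[0,0,-0.148],[0,0,-0.148],[0,0,-0.148],[0,0,-0.148],[0,0,-0.148],[0,0,-0.148],[0,0,-0.148]]'

```text
clock: 2.5
eef_pos: [0.5598, -0.1138, 0.2501]
orientation: [[-0.422, 0.906, -0.001], [0.906, 0.422, 0.0], [0.0, -0.001, -1.0]]
ft_force: [-0.8, 0.3, 0.6]
finger_gap: 0.0941
grip_force: 0.0
```

```bash
python3 - <<'E'
from h import *
import pickle
s=manip.read_state();im=manip.capture("wrist")[:,:,::-1]
pickle.dump(s,open("s1.pkl","wb"));cv2.imwrite("pics/w1.png",im)
print(s["clock"],np.round(s["eef_pos"],4),np.round(s["orientation"],3),np.round(s["q"],3))
E
```

```text
2.5 [ 0.5598 -0.1138  0.2501] [[-0.422  0.906 -0.001]
 [ 0.906  0.422  0.   ]
 [ 0.    -0.001 -1.   ]] [-0.265  0.319  1.393  0.     1.431 -0.701]
```

View pics/w1.png

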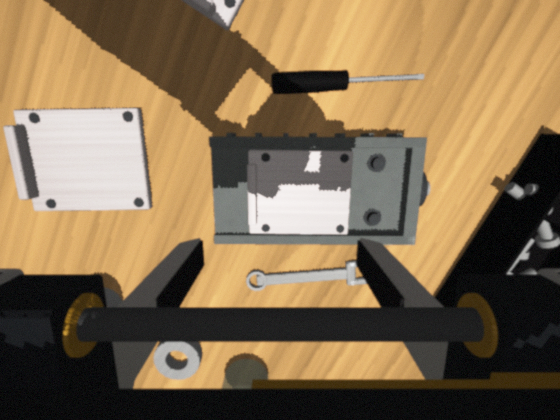

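The wrist view shows the cover at (247–352, 150–236) px, with the rib on its left edge at x≈252, from 165 to 222. Its holes are at (265,157), (344,157), (266,229) and (340,229). The bushes are at (377,162) and (373,217). The housing rim runs from x≈212 to 425.

```bash
python3 - <<'E'
from h import *
import pickle
s=pickle.load(open("s1.pkl","rb"));c=cam("wrist",s)
H=onto(c,[[265,157],[344,157],[266,229],[340,229]],.07)
B=onto(c,[[377,162],[373,217]],.06)
R=onto(c,[[211,138],[426,138],[213,243],[415,243]],.068)
print("holes",H.round(4).tolist(),H.mean(0),"sizes",[np.linalg.norm(H[i]-H[j]).round(4) for i,j in((0,1),(2,3),(0,2),(1,3))])
d=H[1]-H[0]+H[3]-H[2];print("cover yaw",np.degrees(np.arctan2(d[1],d[0])))
print("bushes",B.round(4).tolist(),np.linalg.norm(B[0]-B[1]))
n=B[0]-B[1];a=np.arctan2(-n[0],n[1]);u=np.array([np.cos(a),np.sin(a)]);print("yaw bush",np.degrees(a),"pocket",B.mean(0)-.028*u)
d=R[1]-R[0]+R[3]-R[2];a=np.arctan2(d[1],d[0]);u=np.array([np.cos(a),np.sin(a)]);print("rim",R.round(4).tolist(),"yaw",np.degrees(a),"pocket",R.mean(0)+.046*u)
rib=onto(c,[[249,163],[249,222],[257,165],[257,222]],.085);print("rib",rib.round(4).tolist())
E
python3 - <<'E'
import cv2
im=cv2.imread("pics/w1.png")[125:255,200:440]
cv2.imwrite("pics/w1c.png",cv2.resize(im,None,fx=3.3,fy=3.3,interpolation=cv2.INTER_CUBIC))
E
```

```text
holes [[0.5259, -0.0799], [0.6079, -0.0417], [0.5625, -0.1578], [0.6437, -0.1199]] [ 0.5849859  -0.09981072] sizes [np.float64(0.0904), np.float64(0.0897), np.float64(0.086), np.float64(0.086)]
cover yaw 24.988085850353507
bushes [[0.6481, -0.0301], [0.6765, -0.0909]] 0.0671547883056654
yaw bush 25.09826162080456 pocket [ 0.63694106 -0.07238587]
rim [[0.4616, -0.0865], [0.6827, 0.0165], [0.5109, -0.2024], [0.7365, -0.0972]] yaw 24.98807415545974 pocket [ 0.63959155 -0.0729723 ]
rib [[0.5128, -0.0921], [0.5399, -0.154], [0.5217, -0.0904], [0.5483, -0.1501]]
```

View pics/w1c.png

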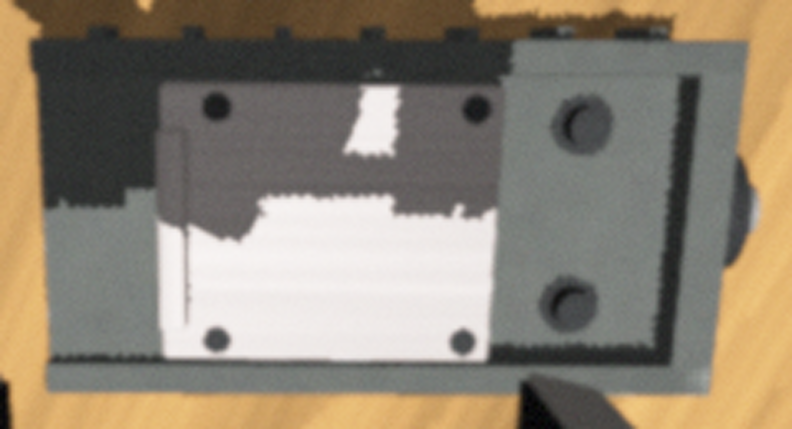

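>>> move_arm --fingers '[0.5,0.5,0.5,0.5,0.5,0.5,0.5,0.5]' --xyz '[[0.005,-0.03,0],[0,0,0.04],[0,0,0.04],[0,0,0.04],[0,0,0.03],[0,0,0.015],[0,0,0.01],[0,0,0]]' --delta_rot '[[0,0,0],[0,0,0],[0,0,0],[0,0,0],[0,0,0],[0,0,0],[0,0,0],[0,0,0]]'

```text
clock: 3.35
eef_pos: [0.5301, -0.1217, 0.0745]
orientation: [[-0.415, 0.91, -0.002], [0.91, 0.415, 0.001], [0.001, -0.001, -1.0]]
ft_force: [0.1, -0.4, 0.6]
finger_gap: 0.0468
grip_force: 0.0
```

>>> move_arm --fingers '[0,0,0,0,0,0,0,0]' --xyz '[[0,0,0],[0,0,0],[0,0,0],[0,0,0],[0,0,0],[0,0,0],[0,0,0],[0,0,0]]' --delta_rot '[[0,0,0],[0,0,0],[0,0,0],[0,0,0],[0,0,0],[0,0,0],[0,0,0],[0,0,0]]' --grip_force 15

```text
clock: 4.15
eef_pos: [0.5306, -0.1219, 0.0757]
orientation: [[-0.417, 0.909, 0.0], [0.909, 0.417, -0.0], [-0.0, 0.0, -1.0]]
ft_force: [-2.5, -0.7, 6.0]
finger_gap: 0.0094
grip_force: 15.0
```

>>> move_arm --fingers '[0,0,0,0,0,0,0,0]' --xyz '[[0,0.005,-0.0005],[0,0.01,0],[0,0.01,0],[0,0.01,0],[0,0.01,0],[0,0.007,0],[0,0.004,0],[0,0,0]]' --delta_rot '[[0,0,0],[0,0,0],[0,0,0],[0,0,0],[0,0,0],[0,0,0],[0,0,0],[0,0,0]]'

```text
clock: 4.95
eef_pos: [0.5819, -0.0982, 0.0758]
orientation: [[-0.417, 0.909, 0.0], [0.909, 0.417, 0.0], [0.0, 0.0, -1.0]]
ft_force: [0.1, -0.2, -1.6]
finger_gap: 0.0098
grip_force: 15.0
```

>>> move_arm --fingers '[0,0,0,0]' --xyz '[[0,0.002,0],[0,0.002,0],[0,0.001,0],[0,0,0]]' --delta_rot '[[0,0,0],[0,0,0],[0,0,0],[0,0,0]]'

```text
clock: 5.35
eef_pos: [0.5861, -0.0964, 0.076]
orientation: [[-0.417, 0.909, 0.0], [0.909, 0.417, 0.0], [-0.0, 0.0, -1.0]]
ft_force: [-0.4, 0.5, -2.5]
finger_gap: 0.0097
grip_force: 15.0
```

>>> move_arm --fingers '[0,0,0,0]' --xyz '[[0,0.001,0],[0,0.001,0],[0,0,0],[0,0,0]]' --delta_rot '[[0,0,0],[0,0,0],[0,0,0],[0,0,0]]'

```text
clock: 5.75
eef_pos: [0.5879, -0.0955, 0.076]
orientation: [[-0.417, 0.909, 0.0], [0.909, 0.417, 0.0], [-0.0, 0.0, -1.0]]
ft_force: [-0.2, -0.9, -1.5]
finger_gap: 0.0101
grip_force: 15.0
```

>>> move_arm --fingers '[0,0,0,0]' --xyz '[[0,0.001,0],[0,0.001,0],[0,0,0],[0,0,0]]' --delta_rot '[[0,0,0],[0,0,0],[0,0,0],[0,0,0]]'

```text
clock: 6.15
eef_pos: [0.5898, -0.0947, 0.076]
orientation: [[-0.417, 0.909, 0.0], [0.909, 0.417, 0.0], [-0.0, 0.0, -1.0]]
ft_force: [-0.8, 0.2, -1.6]
finger_gap: 0.0095
grip_force: 15.0
```

>>> move_arm --fingers '[0,0,0,0]' --xyz '[[0,0.001,0],[0,0,0],[0,0,0],[0,0,0]]' --delta_rot '[[0,0,0],[0,0,0],[0,0,0],[0,0,0]]'

```text
clock: 6.55
eef_pos: [0.5901, -0.0947, 0.0758]
orientation: [[-0.417, 0.909, -0.001], [0.909, 0.417, -0.001], [0.0, -0.001, -1.0]]
ft_force: [-3.9, -3.1, 0.1]
finger_gap: 0.01
grip_force: 15.0
```

The cover touched the end wall: it stalled with about 5 N. I'll back off to centre it, release, lift and look.

>>> move_arm --fingers '[0,0,0,0.4,0.4,0.4,0.4,0.4]' --xyz '[[0,-0.001,0],[0,-0.001,0],[0,0,0],[0,0,0],[0,0,0],[0,0,0],[0,0,-0.04],[0,0,-0.04]]' --delta_rot '[[0,0,0],[0,0,0],[0,0,0],[0,0,0],[0,0,0],[0,0,0],[0,0,0],[0,0,0]]'

```text
clock: 7.35
eef_pos: [0.5882, -0.095, 0.1563]
orientation: [[-0.417, 0.909, -0.002], [0.909, 0.417, 0.001], [0.001, -0.002, -1.0]]
ft_force: [0.5, -0.0, -0.2]
finger_gap: 0.0374
grip_force: 0.0
```

>>> move_arm --fingers '[0.6,0.6,0.6,0.6,0.6,0.6,0.6,0.6]' --xyz '[[0,0,-0.04],[0,0,-0.04],[0,0,0],[0,0,0],[0,0,0],[0,0,0],[0,0,0],[0,0,0]]' --delta_rot '[[0,0,0],[0,0,0],[0,0,0.148],[0,0,0.148],[0,0,0.148],[0,0,0.148],[0,0,0.148],[0,0,0.148]]'

```text
clock: 8.15
eef_pos: [0.5888, -0.0951, 0.236]
orientation: [[0.448, 0.894, 0.0], [0.894, -0.448, 0.0], [0.0, 0.0, -1.0]]
ft_force: [0.2, 0.1, -0.8]
finger_gap: 0.0562
grip_force: 0.0
```

>>> move_arm --fingers '[0.6,0.6,0.6,0.6,0.6,0.6]' --xyz '[[0,0,0],[0,0,0],[0,0,0],[0,0,0],[0,0,0],[0,0,0]]' --delta_rot '[[0,0,0.148],[0,0,0.148],[0,0,0.148],[0,0,0.148],[0,0,0.083],[0,0,0]]'

```text
clock: 8.75
eef_pos: [0.5888, -0.0951, 0.236]
orientation: [[0.906, 0.423, 0.0], [0.423, -0.906, -0.0], [0.0, 0.0, -1.0]]
ft_force: [-0.2, -0.2, -0.4]
finger_gap: 0.0565
grip_force: 0.0
```

```bash
python3 - <<'E'
from h import *
import pickle
s=manip.read_state();im=manip.capture("wrist")[:,:,::-1]
pickle.dump(s,open("s2.pkl","wb"));cv2.imwrite("pics/w2.png",im)
print(s["clock"],np.round(s["eef_pos"],4),np.round(s["orientation"],3),np.round(s["q"],3))
E
```

```text
8.75 [ 0.5888 -0.0951  0.236 ] [[ 0.906  0.423  0.   ]
 [ 0.423 -0.906 -0.   ]
 [ 0.     0.    -1.   ]] [-0.222  0.384  1.338  0.     1.42   0.913]
```

View pics/w2.png

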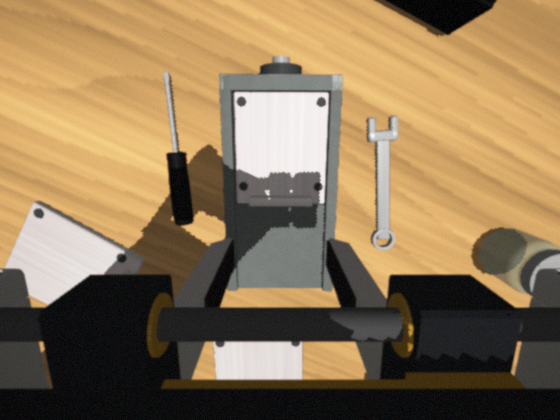

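The cover now lies over the pocket at (235–326, 92–203) px, square between the rails. The spanner and screwdriver are undisturbed. Next I press at its centre with the fingers spread to ±34 mm.

>>> move_arm --fingers '[0.6,0.6,0.6,0.6,0.6,0.6,0.6,0.6]' --xyz '[[0.03,0,0],[0.025,0,0],[0,0,0.045],[0,0,0.045],[0,0,0.045],[0,0,0.02],[0,0,0.007],[0,0,0]]' --delta_rot '[[0,0,0],[0,0,0],[0,0,0],[0,0,0],[0,0,0],[0,0,0],[0,0,0],[0,0,0]]'

```text
clock: 9.6
eef_pos: [0.6386, -0.0718, 0.0738]
orientation: [[0.905, 0.425, -0.001], [0.425, -0.905, 0.0], [-0.0, -0.0, -1.0]]
ft_force: [-0.4, -1.1, 1.2]
finger_gap: 0.0559
grip_force: 0.0
```

>>> move_arm --fingers '[0.6,0.6,0.6,0.6,0.6,0.6,0.6,0.6]' --xyz '[[0,0,0.001],[0,0,0.001],[0,0,0.001],[0,0,0.001],[0,0,0.001],[0,0,0.001],[0,0,0],[0,0,0]]' --delta_rot '[[0,0,0],[0,0,0],[0,0,0],[0,0,0],[0,0,0],[0,0,0],[0,0,0],[0,0,0]]'

```text
clock: 10.4
eef_pos: [0.6388, -0.0719, 0.0686]
orientation: [[0.906, 0.424, 0.001], [0.424, -0.906, -0.0], [0.001, 0.0, -1.0]]
ft_force: [-1.7, 0.1, 6.1]
finger_gap: 0.0566
grip_force: 2.7
```

>>> move_arm --fingers '[0.6,0.6,0.6,0.6,0.6,0.6,0.6,0.6]' --xyz '[[0,0,0.001],[0,0,0.001],[0,0,0.001],[0,0,0.001],[0,0,0.001],[0,0,0],[0,0,0],[0,0,0]]' --delta_rot '[[0,0,0],[0,0,0],[0,0,0],[0,0,0],[0,0,0],[0,0,0],[0,0,0],[0,0,0]]'

```text
clock: 11.2
eef_pos: [0.6388, -0.0719, 0.0636]
orientation: [[0.906, 0.424, 0.001], [0.424, -0.906, -0.0], [0.001, 0.0, -1.0]]
ft_force: [-1.4, 0.3, 5.1]
finger_gap: 0.0565
grip_force: 2.5
```

>>> move_arm --fingers '[0.6,0.6,0.6,0.6,0.6,0.6]' --xyz '[[0,0,0.001],[0,0,0.001],[0,0,0.001],[0,0,0],[0,0,0],[0,0,0]]' --delta_rot '[[0,0,0],[0,0,0],[0,0,0],[0,0,0],[0,0,0],[0,0,0]]'

```text
clock: 11.8
eef_pos: [0.6388, -0.0719, 0.0606]
orientation: [[0.906, 0.424, 0.001], [0.424, -0.906, -0.0], [0.001, 0.0, -1.0]]
ft_force: [-2.0, 0.0, 5.5]
finger_gap: 0.0562
grip_force: 2.5
```

>>> move_arm --fingers '[0.6,0.6,0.6,0.6]' --xyz '[[0,0,0.001],[0,0,0],[0,0,0],[0,0,0]]' --delta_rot '[[0,0,0],[0,0,0],[0,0,0],[0,0,0]]'

```text
clock: 12.2
eef_pos: [0.6389, -0.0719, 0.0603]
orientation: [[0.906, 0.424, 0.001], [0.424, -0.906, -0.0], [0.001, 0.001, -1.0]]
ft_force: [-3.8, 0.2, 11.4]
finger_gap: 0.0565
grip_force: 5.5
```

>>> move_arm --fingers '[0.6,0.6,0.6,0.6,0.6,0.6,0.6,0.6]' --xyz '[[0,0,-0.02],[0.03,0,0],[0,0,0.01],[0,0,0.003],[0,0,0.002],[0,0,0.002],[0,0,0.001],[0,0,0]]' --delta_rot '[[0,0,0],[0,0,0],[0,0,0],[0,0,0],[0,0,0],[0,0,0],[0,0,0],[0,0,0]]'

```text
clock: 13.0
eef_pos: [0.6656, -0.0593, 0.061]
orientation: [[0.906, 0.424, -0.0], [0.424, -0.906, -0.0], [-0.0, 0.0, -1.0]]
ft_force: [0.3, 0.6, 1.0]
finger_gap: 0.0563
grip_force: 0.0
```

>>> move_arm --fingers '[0.6,0.6,0.6,0.6,0.6]' --xyz '[[0,0,0.001],[0,0,0.001],[0,0,0],[0,0,0],[0,0,0]]' --delta_rot '[[0,0,0],[0,0,0],[0,0,0],[0,0,0],[0,0,0]]'

```text
clock: 13.5
eef_pos: [0.6659, -0.0592, 0.0603]
orientation: [[0.906, 0.424, 0.001], [0.424, -0.906, -0.0], [0.001, 0.001, -1.0]]
ft_force: [-5.5, 0.3, 9.8]
finger_gap: 0.0566
grip_force: 5.0
```

>>> move_arm --fingers '[0.6,0.6,0.6,0.6,0.6,0.6,0.6,0.6]' --xyz '[[0,0,-0.02],[-0.03,0,0],[-0.03,0,0],[0,0,0.01],[0,0,0.003],[0,0,0.003],[0,0,0.002],[0,0,0]]' --delta_rot '[[0,0,0],[0,0,0],[0,0,0],[0,0,0],[0,0,0],[0,0,0],[0,0,0],[0,0,0]]'

```text
clock: 14.3
eef_pos: [0.6118, -0.0842, 0.0606]
orientation: [[0.905, 0.424, -0.0], [0.424, -0.905, 0.0], [-0.0, -0.0, -1.0]]
ft_force: [-0.8, 0.1, -0.2]
finger_gap: 0.0567
grip_force: 0.0
```

>>> move_arm --fingers '[0.6,0.6,0.6,0.6,0.6]' --xyz '[[0,0,0.001],[0,0,0.001],[0,0,0],[0,0,0],[0,0,0]]' --delta_rot '[[0,0,0],[0,0,0],[0,0,0],[0,0,0],[0,0,0]]'

```text
clock: 14.8
eef_pos: [0.6118, -0.0843, 0.0602]
orientation: [[0.906, 0.424, 0.001], [0.424, -0.906, 0.0], [0.001, 0.0, -1.0]]
ft_force: [-5.2, 2.1, 10.4]
finger_gap: 0.0566
grip_force: 5.7
```

The front, centre and rear of the cover all stop at z≈0.0603 with about 10 N, so it looks level and home. I'll retract and check.

>>> move_arm --fingers '[0.6,0.6,0.6,0.6,0.6,0.6,0.6]' --xyz '[[0,0,-0.02],[0,0,-0.045],[0,0,-0.045],[0,0,-0.045],[0,0,-0.03],[0,0,0],[0,0,0]]' --delta_rot '[[0,0,0],[0,0,0],[0,0,0],[0,0,0],[0,0,0],[0,0,0],[0,0,0]]'

```text
clock: 15.5
eef_pos: [0.6114, -0.0845, 0.2438]
orientation: [[0.906, 0.424, 0.0], [0.424, -0.906, -0.0], [0.0, 0.0, -1.0]]
ft_force: [-0.2, -0.3, -0.1]
finger_gap: 0.0566
grip_force: 0.0
```

```bash
python3 - <<'E'
from h import *
s=manip.read_state();w=manip.capture("wrist")[:,:,::-1];d=manip.capture("side")[:,:,::-1]
d=cv2.resize(d[190:290,250:390],(560,400),interpolation=cv2.INTER_CUBIC)
w=cv2.resize(w[60:310,190:380],None,fx=1.26,fy=1.26)
h=min(len(w),len(d));cv2.imwrite("pics/f.png",np.hstack([w[:h],d[:h]]))
print(s["clock"],s["eef_pos"],s["ft_force"],s["finger_gap"])
E
```

```text
15.5 [ 0.61142714 -0.08445037  0.24379476] [-0.18170248 -0.25949443 -0.06233086] 0.056599723634801515
```

View pics/f.png

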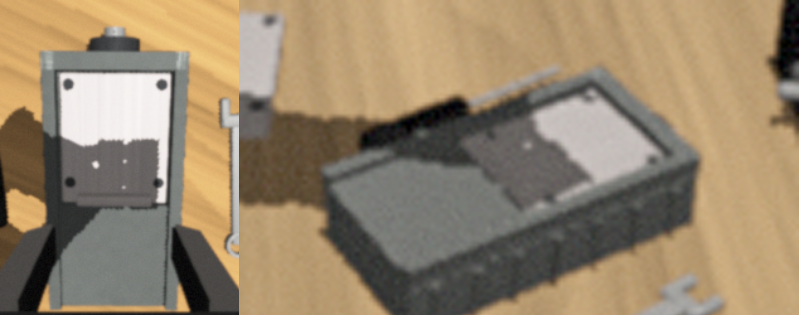

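Both views show the cover down inside the pocket, with its top level with the deck and below the rails. In the left crop it spans (58–170, 70–205) px. The tool is clear of everything, so I'm handing in.

```bash
python3 -c "
from rig import manip
print(manip.job_done())"
```

```text
the job is handed in; nothing more can be done
None
```

The cover was slid over the pocket and pressed down until its front, centre and rear all stopped at about deck level (z≈0.0603). I handed the job in at about 15.5 s with the tool clear; no verdict came back.

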